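# Set a shaft in the drilling fixture and lock the indexed stop

### The job

Set up the round bar for drilling: roll it along the bed of the fixture, without lifting it off, until it lies against the back fence with the milled flat at its end facing up. Then pull up the round knob on the slide to free the lock pin, move the slide one hole towards the bar so that its tongue goes over the flat, and push the knob down until the pin is fully home in that next hole. Finish while still holding the knob with the pin home, as it must stay held for the drilling, and leave the loose things lying around where they are.

Things in the scene. Friction and masses are not known exactly. Their poses are not given: they have to be found in the camera images.
- fixture: Drilling fixture, bolted down: grey-painted bed plate 150 mm (its x) by 380 mm (its y) by 12 mm thick, with a fence, the bar, a hole rail and a slide on it. Origin at the centre of its underside, on the bench; x points across the bed towards the back fence, y along bar and rail, towards the rail end.
- fence_face (a point): Middle of the front face of the back fence, 28 mm above the bench (16 mm above the bed: the height of the bar's axis). The fence is a steel strip standing 22 mm above the bed, 12 mm thick, 150 mm long, parallel to the fixture's y axis. Axes as the fixture's.
- next_hole (a point): Mouth of the hole nearest the bar, in the top of the rail: the pin must end in it. The steel rail is 30 mm wide, its top 32 mm above the bench, with five 11 mm holes in line every 30 mm along the fixture's y; this is the first, the slide starts locked in the second, the others are behind it. Axes as the fixture's.
- bar_center (a point): Centre, on the axis at mid-length, of the round aluminium bar: 32 mm diameter, 180 mm long, about 0.4 kg. y runs along it to the flat at its rail end; z points out of the flat. It starts about parallel to the fence and 17 mm short of it, flat turned about 60 degrees from up, away from the fence: rolling to the fence without slip turns the flat up. It stays where left.
- bar_flat (a point): Centre of the milled flat, which takes up the last 40 mm of the bar at the rail end: 7.5 mm deep (8.5 mm from the axis), 27 mm wide. Axes as the bar's.
- slide (a joint): Slide on the rail, m: 0 at the start, grows towards the bar (the fixture's -y), 0.030 at the next hole; range -0.085 to 0.038, friction 2.5 N. An aluminium saddle 46 mm wide, 50 mm long, top 40 mm above the bench, the knob over its middle. The pin, when home, holds it to about 1.5 mm. At 0.030 its front face is a few mm from the bar's end.
- tongue_tip (a point): Front lower edge of the steel tongue (14 mm wide, 8 mm thick) that stands out 19 mm from the slide's front towards the bar. Its underside is 40 mm above the bench: 3.5 mm above the flat when that faces up, but below the top of the round (44 mm), so it passes only over the flat. Axes as the fixture's.
- lock_pin (a joint): The spring lock pin, m: 0 fully home, grows as the knob is pulled up, limit 0.012; the pin is clear of the rail from 0.008. The spring pushes it down with 4 N at home, 6.4 N at the limit.
- pull_knob: The black round pull knob on top of the pin. Origin on its axis at the underside of its neck, 54 mm above the bench when home.
- knob_center (a point): Centre of the knob's round grip: 25 mm diameter, 23 mm tall, this point 70.5 mm above the bench with the pin home. Below the grip: a bushing 17 mm in diameter down to the slide's top (40 mm); the tongue, from 12 mm in front of the axis, tops out at 48 mm above the bench.
- hex_key: Black steel hex key, 90 mm, loose on the bed in front of the slide (bystander). Origin in its middle, underside.
- shaft_collar: Steel shaft collar, 34 mm across, 12 mm high, loose on the bed behind the fence (bystander).
- cap_screw: Cap screw standing on its head, 15 mm across, 34 mm tall, loose on the bed behind the fence (bystander).
- channel: Perforated aluminium U-channel 48 x 200 x 48 mm, loose on the bench to the right of the fixture (bystander). Origin in its middle, underside.
- wheel: Black rubber-tyred wheel lying flat, 62 mm across, 28 mm high, loose on the bench to the left of the fixture (bystander).
- screwdriver: Screwdriver with a blue handle, 190 mm, lying loose on the bench beyond the fixture (bystander).

How it is judged:
On the way, in this order (a step that is already met when the one before it is completed fails the run):
1. the bar lies against the fence with its flat up, while the pin is still home (angle between bar_center's own z axis and vertical below 0.3 rad and x of bar_center in the frame of fence_face above -0.021 m and value of joint lock_pin below 0.003 m), for 0.2 s.
2. the knob is pulled up and the pin is clear of the rail (value of joint lock_pin above 0.008 m), for 0.1 s.
At the end, for the whole second after the job is handed in: Slide within 2.5 mm of the next hole, pin within 1.5 mm of fully home, fingers still on the knob with over 2 N; bar within 5 mm of touching the fence, its flat up within 17 degrees and under the tongue (value of joint slide between 0.0275 and 0.0325 m and value of joint lock_pin below 0.0015 m and contact force between the fingers and pull_knob above 2 N and angle between bar_center's own z axis and vertical below 0.3 rad and x of bar_center in the frame of fence_face above -0.021 m and y of bar_flat in the frame of tongue_tip between -0.018 and 0.014 m); the arm keeps its last pose, push and grip.
It fails at once if the bar is lifted more than 12 mm off the bed (height (world z) of bar_center above 0.04 m).
It fails at once if a loose bystander is moved by more than 30 mm (distance of any of hex_key, shaft_collar, cap_screw, channel, wheel, screwdriver from where it was at the start of the episode above 0.03 m).
It also fails if it takes over 35 s, if anything falls off the work surface, if the arm or the gripper's body presses on something with over 40 N, if the wrist force passes 120 N, or if a joint passes its speed limit or range.

### The arm

A 6-joint arm with a two-finger parallel gripper is mounted at the origin on the work surface. World frame = base frame: x ahead of the robot, y to its left, z up, the work surface at z = 0. Lengths are in m, angles in rad, forces in N, time in s.
With the tool pointing down it reaches from about 0.275 to 0.975 m from the base axis. Payload 8.4 kg.
Tool frame: the origin (TCP) lies between the finger pads; the fingertips stand 8 mm ahead of it and the grasp point (between the pads) lies 11 mm behind it; z points along the fingers, y is the line along which they close (so a half turn about z gives the same grasp; the last joint's range is limited). The gripper opens to 92 mm and grips with 3 to 60 N. Pads are 20 mm wide; open, the fingers measure 128 mm over their backs; the gripper's body (75 mm by 189 mm) begins 69 mm behind the grasp point.
Start: joints at [1.267, 0.353, 1.633, -0, 1.155, -0.002], TCP at [0.186, 0.597, 0.223] pointing down, gripper open.
Joint ranges: [-2.63, 2.63], [-0.92, 2.1], [0.06, 2.66], [-1.3, 4.44], [0, 2.69], [-3.02, 3.02]. Speed limits (rad/s): [2.22, 2.22, 2.79, 3.14, 3.14, 3.14].

### API

Orientations are given as a rotation vector (axis times angle).
In Python, from cell import bot, optics gives the robot as it stands.
- The arm moves only by the tool arm_command, never from a script. Its argument "moves" is a list of rows, each an object of numbers: "tx", "ty", "tz": the shift along the tool's x, y, z scaled (see below); "spin": the turn about the tool's z scaled (see below). A call has 1 to 12 rows; each row is the pose to reach, as a shift and turn from the pose commanded when the call began, along the tool's axes at that moment; what a row does not reach only later rows make up. The controller multiplies each number of a shift by 0.2 m and each number of a turn by pi/2 rad. A row lasts 1/8 s, in which the tool goes at most 62.5 mm and 10.7 degrees, less where a joint would pass 70% of its speed; a pose out of reach is approached as far as the arm can. A call with a number of a shift or a turn outside -1 to 1 is refused whole. A call with a gripper value outside its range is refused whole. "grip" is the finger opening in mm, from 0 to 91.9, set as the call begins (left out, the last holds). The fingers move at their own pace and stop on an object; the grip force is fixed at half the most. Time passes only in rows, so rows that repeat a pose let the fingers close. It gives the time, the measured TCP pose, the force, the opening and the grip force at its end, in the units of the state.
- bot.get_obs(): the state, without advancing time (a new reading comes with each control period).
- optics.read_camera(name): name is "side" or "top" or "wrist"; returns a dict with "pixels" (480x640x3 uint8, red, green, blue), "K" (3x3 intrinsics, pixels), "k1" (the pictures are not rectified: a ray, as slopes to the right and down, at radius r is drawn at 1 + k1 r^2 times it, then the intrinsics apply), "R" (3x3) and "t" (3): a world point X has camera coordinates R X + t; the wrist camera has in their place "T_tool_cam" (4x4, takes a point from camera to tool coordinates, whose origin is the TCP and whose axes are the flange's). Camera axes: x right, y down, z forward; pixel columns grow to the right and rows downward; lengths in m; the calibration is good to about 2 mm. A picture is of the moment at which its call begins: read the wrist's pose just before it. There is no depth.
- bot.close_job(): hands the job in; it is judged then, once.
The state is a dict: "clock": time; "joints": joint angles; "joint_velocities": joint speeds; "effort": joint torques, N m; "tcp_pos": TCP position; "eef_rot": TCP orientation; "force": force on the tool from outside, world axes, zero at the start; "moment": the same for the moment, N m; "opening": opening from 0.0 (shut) to 1.0 (fully open); "grip_force": force on a finger pad.
Only numpy, scipy, OpenCV 4.12 (cv2) and the standard library are available. Lean on these libraries where they do the work, as an engineer would, in place of code of your own. Each camera call takes 0.05 s, during which the arm holds its last target. There are 200 camera calls.

## Working session

There is one attempt and no reset: what is moved stays moved. The work goes in short steps, Python scripts to look and compute and a tool call to move; the robot and the scene stay as the last step left them, time stands still between calls to the robot, and variables do not carry over. Pictures are saved under pics/ and viewed, at most 10 in all, crops included, and the job is handed in when it is done.

Besides the shell and the picture viewer there is one more tool, called by a JSON object that holds its "name" and its "arguments". arm_command: Moves the arm, as the interface text tells. Its arguments: {"type":"object","properties":{"moves":{"type":"array","items":{"type":"object","properties":{"tx":{"type":"number"},"ty":{"type":"number"},"tz":{"type":"number"},"spin":{"type":"number"}}}},"grip":{"type":"number"}},"required":["moves"]}

```bash
mkdir -p pics; ls
python3 - <<'E'
from cell import bot, optics
import cv2,pickle
o=bot.get_obs();print(o)
d={}
for n in("side","top"):
    c=optics.read_camera(n);d[n]=c;cv2.imwrite(f"pics/{n}0.png",c["pixels"][:,:,::-1]);print(n,c["K"].tolist(),c["k1"],c["R"].tolist(),c["t"])
pickle.dump(d,open("c0.pkl","wb"))
E
```

```text
pics
{'clock': 0.0, 'joints': array([ 1.26659136e+00,  3.53662689e-01,  1.63411390e+00, -1.32023397e-05,
        1.15523141e+00, -2.41007355e-03]), 'joint_velocities': array([ 1.19948655e-03, -6.22181491e-04, -5.74865540e-04, -2.38868341e-05,
       -1.42477018e-04,  1.30947678e-03]), 'effort': array([ 1.32947484e-03, -5.93818152e+01, -3.34224880e+01,  6.98025827e-02,
        2.31302914e-02, -9.42170664e-05]), 'tcp_pos': array([0.18563539, 0.59628398, 0.22186328]), 'eef_rot': array([-4.72222208e-01, -3.10569199e+00,  2.19990018e-03]), 'force': array([-0.01139837, -0.42966102,  1.52190878]), 'moment': array([-0.03612624,  0.00171142, -0.02157434]), 'grip_force': 0.0, 'opening': 1.0063030369376167}
side [[467.5772293464217, 0.0, 320.2115064776078], [0.0, 467.5772293464217, 245.12087667548596], [0.0, 0.0, 1.0]] -0.06491726478688777 [[0.8695942282334427, -0.49372450797123596, -0.006479849662213036], [-0.3251927656091865, -0.5627863265456192, -0.7599481665539674], [0.37155826382753554, 0.6629537396243039, -0.6499513794889725]] [-0.53064591  0.26980021  0.81749406]
top [[438.45362408345943, 0.0, 311.4035555932354], [0.0, 438.45362408345943, 234.47852017071443], [0.0, 0.0, 1.0]] -0.07632935948666926 [[-0.013163676844079996, -0.9999113118570659, 0.002021393634498388], [-0.9988250005574454, 0.013055026845208496, -0.04667102458152959], [0.046640496066867536, -0.002633380783678026, -0.9989082687776112]] [-6.30089041e-04  6.00285237e-01  9.03705276e-01]
```

View pics/top0.png

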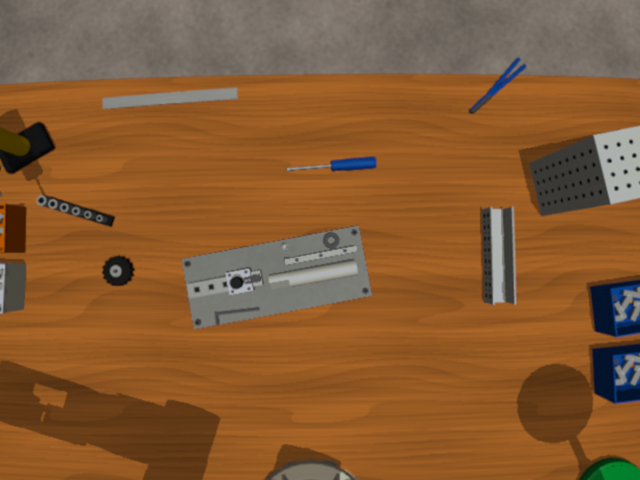

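View pics/side0.png

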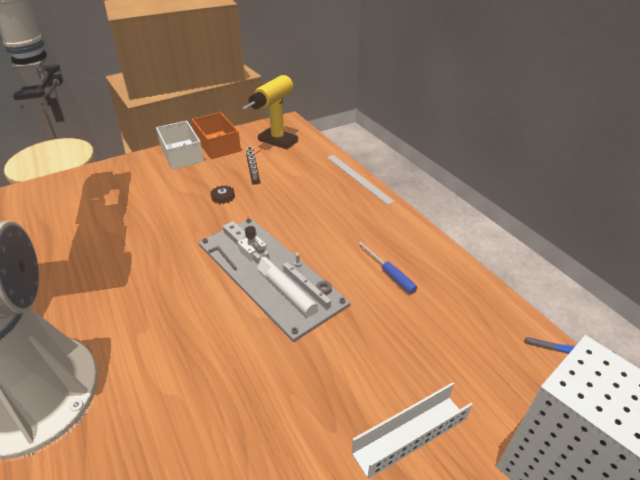

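The top view shows the fixture with corners at about (183,259), (358,226), (371,295) and (195,328). The knob is at (238,282), the bar runs from (270,279) to (357,267), and the fence lies just above it. Next I'll measure the plate frame, knob and bar.

```bash
cat > h.py <<'E'
import numpy as np,cv2,pickle
from scipy.spatial.transform import Rotation as Ro
def ray(c,uv):
    K=c["K"];uv=np.atleast_2d(np.float64(uv))
    p=cv2.undistortPoints(uv[:,None],K,np.array([c["k1"],0,0,0.]))[:,0]
    d=np.c_[p,np.ones(len(p))]
    if "R" in c: R,t=np.array(c["R"]),np.array(c["t"])
    return -R.T@t,d@R
def onz(c,uv,z):
    o,d=ray(c,uv);return o+d*((z-o[2])/d[:,2:])
def proj(c,X):
    R,t=np.array(c["R"]),np.array(c["t"])
    return cv2.projectPoints(np.float64(np.atleast_2d(X)),R,t,c["K"],np.array([c["k1"],0,0,0.]))[0][:,0]
def wcam(c,o):  # wrist: give R,t
    T=np.eye(4);T[:3,:3]=Ro.from_rotvec(o["eef_rot"]).as_matrix();T[:3,3]=o["tcp_pos"]
    M=np.linalg.inv(T@np.array(c["T_tool_cam"]));c["R"]=M[:3,:3];c["t"]=M[:3,3];return c
E
python3 - <<'E'
from h import *
d=pickle.load(open("c0.pkl","rb"));
for n,sd in(("top",(215,305)),("side",(300,300))):
    c=d[n];im=c["pixels"];hsv=cv2.cvtColor(im,cv2.COLOR_RGB2HSV)
    m=(hsv[:,:,1]<70).astype(np.uint8)*255
    m=cv2.morphologyEx(m,cv2.MORPH_CLOSE,np.ones((7,7)))
    cs,_=cv2.findContours(m,0,1)
    for k in cs:
        a=cv2.contourArea(k)
        if a>3000 and cv2.pointPolygonTest(k,sd,False)>0:
            W=onz(c,k[:,0],0.012)
            r=cv2.minAreaRect(np.float32(W[:,:2]*1000));print(n,a,r)
            print(cv2.boxPoints(r))
c=d["top"];print("knob",onz(c,(238,282),.082))
o=cv2.resize(c["pixels"][215:340,170:385],None,fx=3.7,fy=3.7,interpolation=cv2.INTER_CUBIC)
cv2.imwrite("pics/topcrop.png",o[:,:,::-1])
E
```

```text
top 12595.0 ((512.5462646484375, 66.974365234375), (149.08843994140625, 378.737548828125), 9.936347007751465)
[[ 406.44388   240.63972 ]
 [ 471.79654  -132.4168  ]
 [ 618.6487   -106.690994]
 [ 553.296     266.36554 ]]
side 8150.0 ((518.0194702148438, 74.723876953125), (162.6641387939453, 402.1000671386719), 9.941671371459961)
[[ 403.1983    258.71332 ]
 [ 472.61908  -137.3488  ]
 [ 632.84064  -109.265564]
 [ 563.41986   286.79657 ]]
knob [[0.50693909 0.13478732 0.082     ]]
```

View pics/topcrop.png

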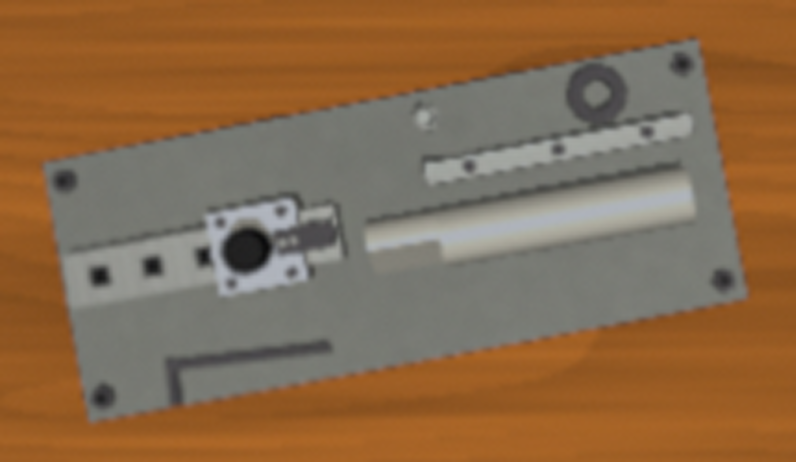

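The crop shows the bar with its flat at the rail end, turned towards the front, from (368,240) to (692,195). The fence is at (425–692, 115–185), the knob at (245,248), the tongue to (340,235), and the hex key in front.

```bash
cat >> h.py <<'E'
FC=np.array([.5125,.067]);FA=np.deg2rad(9.94);FR=np.array([[np.cos(FA),-np.sin(FA)],[np.sin(FA),np.cos(FA)]])
def tofix(X): return np.c_[(np.atleast_2d(X)[:,:2]-FC)@FR,np.atleast_2d(X)[:,2]]
def toworld(p): return FC+FR@np.array(p)
E
python3 - <<'E'
from h import *
c=pickle.load(open("c0.pkl","rb"))["top"]
for n,p,z in[("knob",(245,248),.082),("slideC",(258,247),.04),("barR mid",(692,194),.028),("barR back",(690,170),.028),("barR front",(695,218),.028),("bar L back",(366,220),.028),("flatedge",(442,250),.03),("fenceL front top",(430,184),.034),("fenceR front top",(692,132),.034),("fenceL back",(424,160),.034),("tongue tip",(338,233),.048),("hole3",(203,257),.032),("hole4",(152,266),.032),("hole5",(100,276),.032)]:
    w=onz(c,(169.5+.5/3.7+p[0]/3.7+.0,214.5+p[1]/3.7+.13),z);print(n,w.round(4),tofix(w).round(4))
E
```

```text
knob [[0.5076 0.139  0.082 ]] [[0.0076 0.0717 0.082 ]]
slideC [[0.5057 0.139  0.04  ]] [[0.0057 0.0721 0.04  ]]
barR mid [[ 0.5313 -0.1007  0.028 ]] [[-0.0105 -0.1684  0.028 ]]
barR back [[ 0.5446 -0.0998  0.028 ]] [[ 0.0028 -0.1698  0.028 ]]
barR front [[ 0.5179 -0.1021  0.028 ]] [[-0.0239 -0.1675  0.028 ]]
bar L back [[0.5192 0.0806 0.028 ]] [[0.009  0.0123 0.028 ]]
flatedge [[0.5022 0.0385 0.03  ]] [[-0.015  -0.0263  0.03  ]]
fenceL front top [[0.5389 0.0445 0.034 ]] [[ 0.0221 -0.0267  0.034 ]]
fenceR front top [[ 0.5657 -0.1006  0.034 ]] [[ 0.0234 -0.1743  0.034 ]]
fenceL back [[0.5522 0.0477 0.034 ]] [[ 0.0357 -0.0259  0.034 ]]
tongue tip [[0.5132 0.094  0.048 ]] [[0.0054 0.0265 0.048 ]]
hole3 [[0.5    0.1709 0.032 ]] [[0.0056 0.1045 0.032 ]]
hole4 [[0.4953 0.1994 0.032 ]] [[0.0059 0.1334 0.032 ]]
hole5 [[0.49   0.2285 0.032 ]] [[0.0057 0.163  0.032 ]]
```

{"name": "arm_command", "arguments": {"moves": [{"tx": -0.15, "ty": -0.25, "spin": -0.1}, {"tx": -0.3, "ty": -0.5, "spin": -0.2}, {"tx": -0.45, "ty": -0.75, "spin": -0.3}, {"tx": -0.6, "ty": -1, "spin": -0.302}, {"tx": -0.6, "ty": -1, "spin": -0.302}]}}

```text
invalid input
```

```bash
cat >> h.py <<'E'
def st(o):
    f=tofix([o["tcp_pos"]])[0];R=Ro.from_rotvec(o["eef_rot"]).as_matrix()
    print("t",o["clock"],"fix tcp",f.round(4),"toolx/y ang rel fix",(np.rad2deg(np.arctan2(R[1,:2],R[0,:2]))-9.94).round(2),"F",np.round(o["force"],2),"grip",o["grip_force"],"open",o["opening"]*91.9);print(o["joints"].round(3), "tool z",R[:,2].round(4));return f
E
python3 -c "
from h import *
from cell import bot
st(bot.get_obs())"
```

```text
t 0.1 fix tcp [-0.2306  0.5778  0.2219] toolx/y ang rel fix [152.77  62.77] F [-0.72 -0.45  0.93] grip 0.0 open 92.25791869815366
[ 1.267  0.354  1.634 -0.     1.155 -0.002] tool z [-3.0e-04 -1.2e-03 -1.0e+00]
```

{"name": "arm_command", "arguments": {"moves": [{"tx": -0.15, "ty": -0.25, "tz": 0.0, "spin": -0.1}, {"tx": -0.3, "ty": -0.5, "tz": 0.0, "spin": -0.2}, {"tx": -0.45, "ty": -0.75, "tz": 0.0, "spin": -0.3}, {"tx": -0.6, "ty": -0.98, "tz": 0.0, "spin": -0.302}, {"tx": -0.6, "ty": -0.98, "tz": 0.0, "spin": -0.302}], "grip": 80}}

```text
clock: 0.72
tcp_pos: [0.2422, 0.3708, 0.2224]
eef_rot: [0.266, -3.13, 0.002]
force: [0.1, -0.1, 0.9]
opening: 0.873
grip_force: 0.0
```

```bash
python3 -c "
from h import *
from cell import bot
st(bot.get_obs())"
```

```text
t 0.725 fix tcp [-0.2138  0.3459  0.2224] toolx/y ang rel fix [-180.21   89.79] F [ 0.1  -0.1   0.89] grip 0.0 open 80.24659566567139
[ 9.890e-01  6.500e-02  2.003e+00 -1.000e-03  1.075e+00 -7.510e-01] tool z [-4.0e-04 -1.4e-03 -1.0e+00]
```

{"name": "arm_command", "arguments": {"moves": [{"tx": -0.15, "ty": -0.25, "tz": 0.0, "spin": 0.0}, {"tx": -0.3, "ty": -0.5, "tz": 0.0, "spin": 0.0}, {"tx": -0.45, "ty": -0.75, "tz": 0.0, "spin": 0.0}, {"tx": -0.6, "ty": -1.0, "tz": 0.0, "spin": 0.0}]}}

```text
clock: 1.23
tcp_pos: [0.3962, 0.197, 0.2228]
eef_rot: [-0.271, 3.129, 0.001]
force: [0.3, 0.7, 0.7]
opening: 0.865
grip_force: 0.0
```

{"name": "arm_command", "arguments": {"moves": [{"tx": -0.15, "ty": -0.3, "tz": 0.0, "spin": 0.0}, {"tx": -0.3, "ty": -0.6, "tz": 0.0, "spin": 0.0}, {"tx": -0.42, "ty": -0.8, "tz": 0.0, "spin": 0.0}, {"tx": -0.42, "ty": -1.0, "tz": 0.0, "spin": 0.0}, {"tx": -0.42, "ty": -1.0, "tz": 0.0, "spin": 0.0}]}}

```text
clock: 1.85
tcp_pos: [0.5128, 0.0135, 0.2222]
eef_rot: [0.266, -3.13, 0.0]
force: [-0.4, 0.3, -0.6]
opening: 0.869
grip_force: 0.0
```

```bash
python3 -c "
from h import *
from cell import bot,optics
o=bot.get_obs();st(o)
c=wcam(optics.read_camera('wrist'),o);pickle.dump(c,open('w1.pkl','wb'));cv2.imwrite('pics/w1.png',c['pixels'][:,:,::-1])
for n,p in [('bar ctr',(-.0105,-.079,.028)),('fenceL',(.0222,-.026,.034)),('knob',(.0058,.0742,.082))]: print(n,proj(c,[*toworld(p[:2]),p[2]]))
"
```

```text
t 1.85 fix tcp [-0.0089 -0.0528  0.2222] toolx/y ang rel fix [-180.23   89.77] F [-0.4   0.33 -0.55] grip 0.0 open 79.8962752228186
[ 0.023  0.179  1.87  -0.     1.093 -1.717] tool z [-2.e-04 -1.e-04 -1.e+00]
bar ctr [[284.65525216 205.47492337]]
fenceL [[347.0396849  244.17752046]]
knob [[488.95321179 240.34382096]]
```

View pics/w1.png

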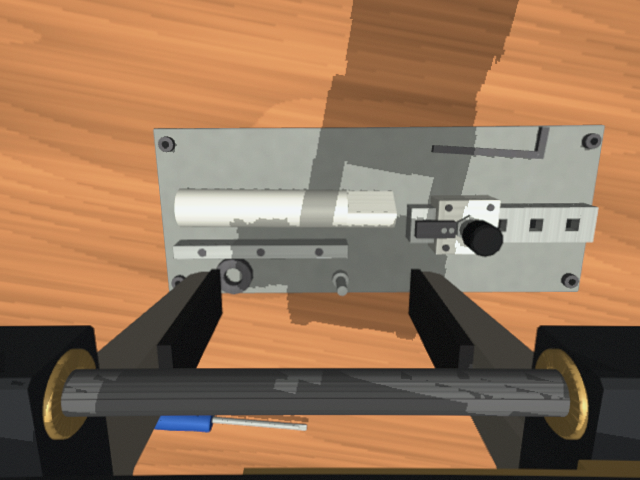

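The wrist view shows the bar from (174,208) to (396,208), the fence from x 174 to 347 at rows 239–258, the knob top near (486,237), and the holes at (536,225) and (572,225).

Run:
```python
from h import *
c=pickle.load(open('w1.pkl','rb'))
for n,p,z in[("bar top edge L",(185,190.5),.028),("bar bot L",(185,225.5),.028),("top R",(300,190.5),.028),("bot R",(300,226),.028),("endL",(174,208),.028),("endR",(396,208),.028),("flat start",(348,200),.035),("fence front L",(174,240),.034),("fence front R",(347,240),.034),("knob",(486,237),.082),("hole3",(536,225),.032),("h5?",(572,225),.032),("tongue tip",(415,228),.048),("corner1",(155,129),.012),("corner2",(603,126),.012),("corner3",(591,292),.012)]:
    print(n,tofix(onz(c,p,z)).round(4))
```

```text
bar top edge L [[-0.0236 -0.1623  0.028 ]]
bar bot L [[ 0.0066 -0.1648  0.028 ]]
top R [[-0.0233 -0.0658  0.028 ]]
bot R [[ 0.0075 -0.0662  0.028 ]]
endL [[-0.0087 -0.1728  0.028 ]]
endR [[-0.0079  0.0156  0.028 ]]
flat start [[-0.0162 -0.0258  0.035 ]]
fence front L [[ 0.0178 -0.1732  0.034 ]]
fence front R [[ 0.0185 -0.0261  0.034 ]]
knob [[0.0033 0.0718 0.082 ]]
hole3 [[0.0066 0.1332 0.032 ]]
h5? [[0.0067 0.1631 0.032 ]]
tongue tip [[0.0047 0.0278 0.048 ]]
corner1 [[-0.0734 -0.1881  0.012 ]]
corner2 [[-0.0736  0.1882  0.012 ]]
corner3 [[0.0755 0.2017 0.012 ]]
```

{"name": "arm_command", "arguments": {"moves": [{"tx": 0.033, "ty": -0.23, "tz": 0.25, "spin": 0.0}, {"tx": 0.033, "ty": -0.23, "tz": 0.5, "spin": 0.0}, {"tx": 0.033, "ty": -0.23, "tz": 0.7, "spin": 0.0}, {"tx": 0.033, "ty": -0.23, "tz": 0.8, "spin": 0.0}, {"tx": 0.033, "ty": -0.23, "tz": 0.8, "spin": 0.0}, {"tx": 0.033, "ty": -0.23, "tz": 0.8, "spin": 0.0}]}}

```text
clock: 2.65
tcp_pos: [0.5138, -0.0306, 0.0634]
eef_rot: [-0.272, 3.129, -0.0]
force: [-0.5, -0.3, 0.3]
opening: 0.869
grip_force: 0.0
```

```bash
python3 -c "
from h import *
from cell import bot
st(bot.get_obs())"
```

```text
t 2.65 fix tcp [-0.0155 -0.0964  0.0634] toolx/y ang rel fix [-179.99   90.01] F [-0.5  -0.34  0.33] grip 0.0 open 79.85501567310149
[-0.063  0.4    1.994  0.     0.746 -1.807] tool z [ 1.e-03  1.e-04 -1.e+00]
```

{"name": "arm_command", "arguments": {"moves": [{"tx": 0.0, "ty": 0.0, "tz": 0.045, "spin": 0.0}, {"tx": 0.0, "ty": 0.0, "tz": 0.055, "spin": 0.0}, {"tx": 0.0, "ty": 0.0, "tz": 0.058, "spin": 0.0}, {"tx": 0.0, "ty": 0.0, "tz": 0.058, "spin": 0.0}]}}

```text
clock: 3.15
tcp_pos: [0.5145, -0.0312, 0.0522]
eef_rot: [-0.27, 3.127, 0.0]
force: [0.1, 3.4, 9.4]
opening: 0.873
grip_force: 4.6
```

{"name": "arm_command", "arguments": {"moves": [{"tx": 0.0, "ty": 0.0, "tz": 0.001, "spin": 0.0}, {"tx": -0.015, "ty": 0.0, "tz": 0.001, "spin": 0.0}, {"tx": -0.03, "ty": 0.0, "tz": 0.001, "spin": 0.0}, {"tx": -0.045, "ty": 0.0, "tz": 0.001, "spin": 0.0}, {"tx": -0.06, "ty": 0.0, "tz": 0.001, "spin": 0.0}, {"tx": -0.075, "ty": 0.0, "tz": 0.001, "spin": 0.0}, {"tx": -0.09, "ty": 0.0, "tz": 0.001, "spin": 0.0}, {"tx": -0.09, "ty": 0.0, "tz": 0.001, "spin": 0.0}]}}

```text
clock: 4.15
tcp_pos: [0.5326, -0.0282, 0.0522]
eef_rot: [-0.27, 3.127, 0.0]
force: [0.7, 2.2, 11.1]
opening: 0.872
grip_force: 5.4
```

```bash
python3 -c "
from h import *
from cell import bot,optics
o=bot.get_obs();st(o)
c=wcam(optics.read_camera('wrist'),o);pickle.dump(c,open('w2.pkl','wb'));cv2.imwrite('pics/w2.png',c['pixels'][:,:,::-1])
for n,p in [('bar ctr',(-.0015,-.079,.028)),('fenceL',(.0222,-.026,.034)),('knob',(.0058,.0742,.082))]: print(n,proj(c,[*toworld(p[:2]),p[2]]))
"
```

```text
t 4.15 fix tcp [ 0.0034 -0.0973  0.0522] toolx/y ang rel fix [-180.08   89.92] F [ 0.72  2.24 11.13] grip 5.365513041615486 open 80.15357276689251
[-5.600e-02  4.400e-01  1.961e+00  1.000e-03  7.370e-01 -1.800e+00] tool z [ 3.3e-03  3.0e-04 -1.0e+00]
bar ctr [[355.58013587 268.10689532]]
fenceL [[470.94128399 321.12982444]]
knob [[833.57880135 344.12168052]]
```

View pics/w2.png

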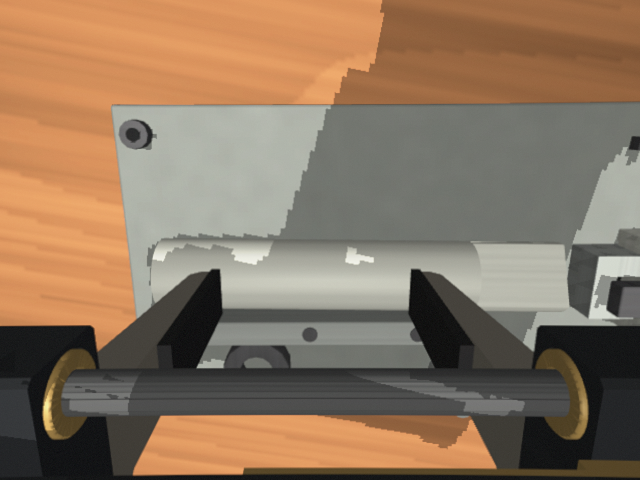

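The wrist view shows the bar rolled partway. Its front edge is at row 240, its back edge meets the fence top near row 310, and the flat spans x 478–568. I'll measure how far it moved.

Run:
```python
from h import *
c=pickle.load(open('w2.pkl','rb'))
for p in[(330,240),(450,241)]:
    # silhouette tangent: axis lies R off the ray; solve in fixture x-z plane
    o,d=ray(c,p);of=tofix([o])[0];df=np.r_[d[0,:2]@FR,d[0,2]]
    n=np.array([-df[2],df[0]]);n/=np.linalg.norm(n); n*=np.sign(n[0]) if n[0] else 1
    # (axis - o).n = 0.016, axis z=.028
    print((.016-(0.028-of[2])*n[1])/n[0]+of[0])
c=pickle.load(open('w1.pkl','rb'))
o,d=ray(c,(300,190.5));of=tofix([o])[0];df=np.r_[d[0,:2]@FR,d[0,2]]
n=np.array([-df[2],df[0]]);n/=np.linalg.norm(n);n*=np.sign(n[0]);print('before',(.016-(0.028-of[2])*n[1])/n[0]+of[0])
```

```text
0.001622170238316803
0.002194612023605394
before -0.007054453643169298
```

{"name": "arm_command", "arguments": {"moves": [{"tx": 0.0, "ty": 0.0, "tz": -0.03, "spin": 0.0}, {"tx": 0.0, "ty": 0.0, "tz": -0.03, "spin": 0.0}, {"tx": 0.037, "ty": 0.0, "tz": -0.03, "spin": 0.0}, {"tx": 0.037, "ty": 0.0, "tz": -0.03, "spin": 0.0}, {"tx": 0.037, "ty": 0.0, "tz": -0.005, "spin": 0.0}, {"tx": 0.037, "ty": 0.0, "tz": 0.001, "spin": 0.0}, {"tx": 0.037, "ty": 0.0, "tz": 0.001, "spin": 0.0}]}}

```text
clock: 5.08
tcp_pos: [0.526, -0.0295, 0.052]
eef_rot: [-0.27, 3.126, -0.0]
force: [0.3, 2.8, 17.3]
opening: 0.867
grip_force: 8.4
```

{"name": "arm_command", "arguments": {"moves": [{"tx": -0.015, "ty": 0.0, "tz": 0.0, "spin": 0.0}, {"tx": -0.03, "ty": 0.0, "tz": 0.0, "spin": 0.0}, {"tx": -0.045, "ty": 0.0, "tz": 0.0, "spin": 0.0}, {"tx": -0.06, "ty": 0.0, "tz": 0.0, "spin": 0.0}, {"tx": -0.07, "ty": 0.0, "tz": 0.0, "spin": 0.0}, {"tx": -0.07, "ty": 0.0, "tz": 0.0, "spin": 0.0}]}}

```text
clock: 5.82
tcp_pos: [0.5357, -0.0278, 0.0519]
eef_rot: [0.273, -3.126, 0.001]
force: [-14.0, -3.2, 30.9]
opening: 0.872
grip_force: 15.9
```

```bash
python3 -c "
from h import *
from cell import bot
o=bot.get_obs();st(o);print('F fix',FR.T@o['force'][:2])"
```

```text
t 5.825 fix tcp [ 0.0065 -0.0974  0.0519] toolx/y ang rel fix [-179.97   90.03] F [-13.96  -3.18  30.89] grip 15.894962176680565 open 80.09556596973894
[-0.054  0.447  1.95  -0.002  0.749 -1.798] tool z [-0.0036 -0.001  -1.    ]
F fix [-14.30501389  -0.72619041]
```

{"name": "arm_command", "arguments": {"moves": [{"tx": 0.015, "ty": 0.0, "tz": 0.0, "spin": 0.0}, {"tx": 0.015, "ty": 0.0, "tz": -0.1, "spin": 0.0}, {"tx": 0.015, "ty": 0.2, "tz": -0.3, "spin": 0.0}, {"tx": 0.015, "ty": 0.2, "tz": -0.4, "spin": 0.0}, {"tx": 0.015, "ty": 0.2, "tz": -0.4, "spin": 0.0}]}}

```text
clock: 6.45
tcp_pos: [0.5287, 0.0119, 0.1316]
eef_rot: [-0.272, 3.127, -0.0]
force: [-0.7, -0.1, -1.0]
opening: 0.872
grip_force: 0.0
```

```bash
python3 -c "
from h import *
from cell import bot,optics
o=bot.get_obs();st(o)
c=wcam(optics.read_camera('wrist'),o);pickle.dump(c,open('w3.pkl','wb'));im=c['pixels'][:,:,::-1]
s=optics.read_camera('side');pickle.dump(s,open('s3.pkl','wb'))
a=cv2.resize(im[150:340,120:520],(800,380));b=cv2.resize(s['pixels'][215:325,195:355,::-1],(320,220),interpolation=2)
d=np.zeros((600,800,3),np.uint8);d[:380]=a;d[380:,:320]=b
t=optics.read_camera('top');pickle.dump(t,open('t3.pkl','wb'));d[380:,330:]=cv2.resize(t['pixels'][225:325,180:384,::-1],(470,220),interpolation=2)
cv2.imwrite('pics/w3.png',d)
print('cam',tofix([-c['R'].T@c['t']]))
"
```

```text
t 6.45 fix tcp [ 0.0064 -0.0571  0.1316] toolx/y ang rel fix [-180.01   89.99] F [-0.67 -0.1  -0.99] grip 0.0 open 80.13222447476322
[ 0.02   0.314  1.923 -0.     0.902 -1.724] tool z [ 0.0029  0.     -1.    ]
cam [[-0.06465212 -0.05740703  0.29412111]]
```

View pics/w3.png

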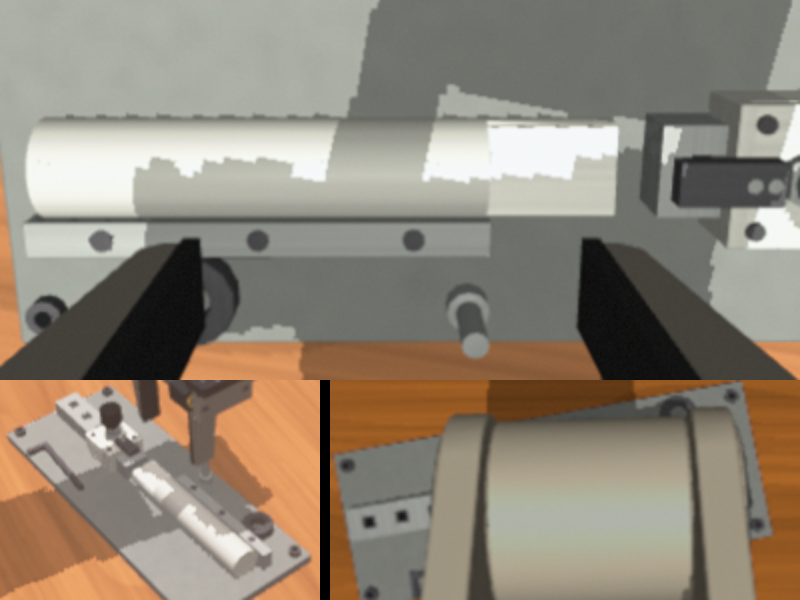

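The wrist crop shows the bar against the fence, with its front edge at crop row 118, or image row about 209. The flat's corners are near crop (616,124) and (616,214). I'll check the tilt against those edges.

Run:
```python
from h import *
c=pickle.load(open('w3.pkl','rb'))
g=cv2.cvtColor(c['pixels'],cv2.COLOR_RGB2GRAY)
for u in (250,330,370,400,420): print(u,'rows 202-222',g[202:222,u].tolist(),'| 248-268',g[248:268,u].tolist())
W=lambda x,y,z:[*toworld((x,y)),z]
for ax in(.004,.006,.008):
  a=np.linspace(0,2*np.pi,720)
  r=proj(c,[W(ax+.016*np.cos(t),-.06,.028+.016*np.sin(t)) for t in a]);print(ax,'round rows',r[:,1].min(),r[:,1].max(),'fence edge',proj(c,[W(ax+.016,-.06,.034)])[0])
  for th in(-30,-17,-10,0,10,17):  # + = towards front (-x)
    t=np.deg2rad(th);e=[]
    for s in(-13.5,13.5): e.append(W(ax+(s*np.cos(t)-8.5*np.sin(t))/1e3,0,.028+(8.5*np.cos(t)+s*np.sin(t))/1e3))
    print('  th',th,proj(c,e)[:,1].round(1),end='')
  print()
```

```text
250 rows 202-222 [170, 171, 172, 171, 171, 139, 109, 118, 139, 157, 169, 180, 191, 201, 210, 215, 219, 221, 224, 229] | 248-268 [179, 174, 172, 168, 163, 158, 156, 154, 149, 140, 110, 81, 78, 108, 136, 143, 135, 102, 74, 71]
330 rows 202-222 [112, 112, 111, 111, 112, 112, 106, 103, 110, 119, 127, 130, 136, 141, 146, 148, 150, 151, 153, 158] | 248-268 [179, 175, 173, 168, 162, 159, 156, 155, 149, 141, 109, 81, 80, 114, 144, 150, 147, 133, 107, 83]
370 rows 202-222 [172, 171, 170, 171, 171, 170, 147, 130, 177, 228, 211, 227, 246, 248, 247, 247, 248, 247, 247, 247] | 248-268 [203, 205, 202, 200, 200, 202, 205, 206, 210, 174, 124, 108, 109, 110, 108, 109, 110, 110, 110, 110]
400 rows 202-222 [111, 111, 113, 153, 174, 172, 134, 117, 136, 162, 174, 181, 236, 248, 248, 248, 247, 247, 247, 247] | 248-268 [199, 200, 199, 199, 197, 199, 202, 205, 205, 175, 127, 111, 113, 113, 114, 113, 113, 115, 113, 112]
420 rows 202-222 [110, 111, 111, 112, 111, 112, 106, 106, 134, 154, 170, 182, 236, 248, 248, 247, 247, 247, 247, 247] | 248-268 [197, 199, 199, 198, 197, 197, 199, 202, 204, 174, 127, 111, 110, 110, 111, 111, 110, 111, 112, 111]
0.004 round rows 205.44771052596892 255.27833033404895 fence edge [311.1733243  256.95267186]
  th -30 [224.2 254.3]  th -17 [218.7 255.1]  th -10 [216.  255.1]  th 0 [212.5 254.4]  th 10 [209.7 252.9]  th 17 [208.1 251.4]
0.006 round rows 208.50960882121697 258.248170297309 fence edge [311.18261179 259.92837968]
  th -30 [227.4 257.2]  th -17 [221.9 258.1]  th -10 [219.2 258.1]  th 0 [215.7 257.4]  th 10 [212.8 255.9]  th 17 [211.2 254.5]
0.008 round rows 211.55857181668324 261.208480619375 fence edge [311.19185568 262.8933006 ]
  th -30 [230.6 260.1]  th -17 [225.1 261.1]  th -10 [222.3 261.1]  th 0 [218.8 260.4]  th 10 [216. 259.]  th 17 [214.4 257.5]
```

The bar rests against the fence: its rows 208–258 fit an axis x of 0.006, and the flat is about 5° from up, within tolerance. Next is the knob.

{"name": "arm_command", "arguments": {"moves": [{"tx": 0.0, "ty": 0.1, "tz": 0.0, "spin": 0.11}, {"tx": 0.0, "ty": 0.25, "tz": 0.0, "spin": 0.22}, {"tx": 0.0, "ty": 0.4, "tz": 0.0, "spin": 0.33}, {"tx": 0.0, "ty": 0.55, "tz": 0.0, "spin": 0.44}, {"tx": 0.0, "ty": 0.65, "tz": 0.0, "spin": 0.55}, {"tx": 0.0, "ty": 0.653, "tz": 0.0, "spin": 0.66}, {"tx": 0.0, "ty": 0.653, "tz": 0.0, "spin": 0.77}, {"tx": 0.0, "ty": 0.653, "tz": 0.0, "spin": 0.88}, {"tx": 0.0, "ty": 0.653, "tz": 0.0, "spin": 1.0}, {"tx": 0.0, "ty": 0.653, "tz": 0.0, "spin": 1.0}, {"tx": 0.0, "ty": 0.653, "tz": 0.0, "spin": 1.0}], "grip": 60}}

```text
clock: 7.98
tcp_pos: [0.5048, 0.1399, 0.1298]
eef_rot: [-2.017, -2.408, 0.002]
force: [-0.8, 0.4, 0.3]
opening: 0.652
grip_force: 0.0
```

```bash
python3 -c "
from h import *
from cell import bot,optics
o=bot.get_obs();st(o)
c=wcam(optics.read_camera('wrist'),o);pickle.dump(c,open('w4.pkl','wb'));cv2.imwrite('pics/w4.png',c['pixels'][:,:,::-1])
for z in(.082,.0705,.059): print('knob',proj(c,[*toworld((.0058,.0735)),z]))
"
```

```text
t 7.975 fix tcp [0.005  0.0732 0.1298] toolx/y ang rel fix [90.17  0.17] F [-0.76  0.44  0.3 ] grip 0.0 open 59.91882005169545
[ 0.268  0.311  1.932 -0.     0.9    0.091] tool z [-1.2e-03 -4.0e-04 -1.0e+00]
knob [[317.63633967 259.88439178]]
knob [[317.52134732 253.2645476 ]]
knob [[317.41691115 247.25110762]]
```

View pics/w4.png

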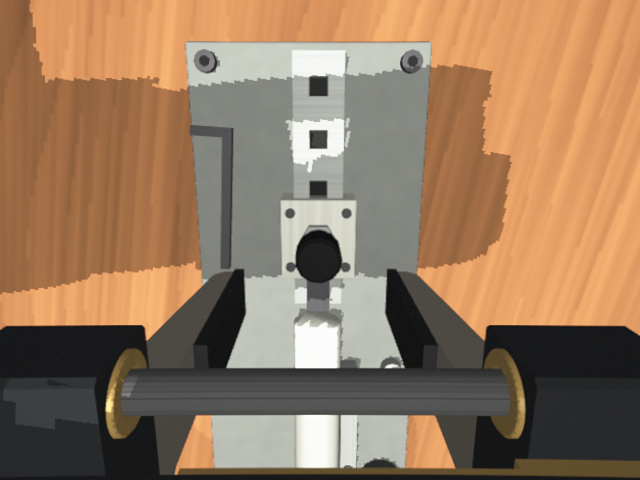

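The knob disc is centred near (318,257), within about 2 mm of the prediction, so I'll descend and grip.

{"name": "arm_command", "arguments": {"moves": [{"tx": 0.0, "ty": 0.004, "tz": 0.15, "spin": 0.0}, {"tx": 0.0, "ty": 0.004, "tz": 0.28, "spin": 0.0}, {"tx": 0.0, "ty": 0.004, "tz": 0.345, "spin": 0.0}, {"tx": 0.0, "ty": 0.004, "tz": 0.345, "spin": 0.0}, {"tx": 0.0, "ty": 0.004, "tz": 0.345, "spin": 0.0}]}}

```text
clock: 8.65
tcp_pos: [0.5065, 0.1405, 0.0623]
eef_rot: [2.021, 2.405, 0.001]
force: [-0.5, 0.2, 0.3]
opening: 0.655
grip_force: 0.0
```

{"name": "arm_command", "arguments": {"moves": [{"tx": 0.0, "ty": 0.0, "tz": 0.0, "spin": 0.0}, {"tx": 0.0, "ty": 0.0, "tz": 0.0, "spin": 0.0}, {"tx": 0.0, "ty": 0.0, "tz": 0.0, "spin": 0.0}, {"tx": 0.0, "ty": 0.0, "tz": 0.0, "spin": 0.0}, {"tx": 0.0, "ty": 0.0, "tz": 0.0, "spin": 0.0}, {"tx": 0.0, "ty": 0.0, "tz": 0.0, "spin": 0.0}], "grip": 10}}

```text
clock: 9.4
tcp_pos: [0.5062, 0.1404, 0.0617]
eef_rot: [2.022, 2.404, 0.001]
force: [1.7, 1.0, 2.0]
opening: 0.267
grip_force: 30.0
```

```bash
python3 -c "
from h import *
from cell import bot
o=bot.get_obs();st(o);print('F fix',FR.T@o['force'][:2])"
```

```text
t 9.4 fix tcp [0.0065 0.0734 0.0617] toolx/y ang rel fix [ 8.995e+01 -5.000e-02] F [1.67 1.02 1.97] grip 30.00027358531952 open 24.513489943308798
[ 0.268  0.416  1.972 -0.     0.753  0.095] tool z [ 5.e-04  1.e-04 -1.e+00]
F fix [1.82392481 0.71820412]
```

Gripped at 24.5 mm, which matches the 25 mm knob. Pulling up about 11 mm.

{"name": "arm_command", "arguments": {"moves": [{"tx": 0.0, "ty": 0.0, "tz": -0.02, "spin": 0.0}, {"tx": 0.0, "ty": 0.0, "tz": -0.04, "spin": 0.0}, {"tx": 0.0, "ty": 0.0, "tz": -0.055, "spin": 0.0}, {"tx": 0.0, "ty": 0.0, "tz": -0.055, "spin": 0.0}, {"tx": 0.0, "ty": 0.0, "tz": -0.055, "spin": 0.0}]}}

```text
clock: 10.02
tcp_pos: [0.5061, 0.1404, 0.0726]
eef_rot: [2.022, 2.404, 0.001]
force: [4.6, 0.5, -7.5]
opening: 0.266
grip_force: 30.0
```

{"name": "arm_command", "arguments": {"moves": [{"tx": -0.02, "ty": 0.0, "tz": 0.0, "spin": 0.0}, {"tx": -0.045, "ty": 0.0, "tz": 0.0, "spin": 0.0}, {"tx": -0.07, "ty": 0.0, "tz": 0.0, "spin": 0.0}, {"tx": -0.095, "ty": 0.0, "tz": 0.0, "spin": 0.0}, {"tx": -0.12, "ty": 0.0, "tz": 0.0, "spin": 0.0}, {"tx": -0.14, "ty": 0.0, "tz": 0.0, "spin": 0.0}, {"tx": -0.15, "ty": 0.0, "tz": 0.0, "spin": 0.0}, {"tx": -0.15, "ty": 0.0, "tz": 0.0, "spin": 0.0}, {"tx": -0.15, "ty": 0.0, "tz": 0.0, "spin": 0.0}]}}

```text
clock: 11.15
tcp_pos: [0.5113, 0.1109, 0.0726]
eef_rot: [2.022, 2.404, 0.001]
force: [5.0, 2.0, -5.3]
opening: 0.26
grip_force: 30.0
```

```bash
python3 -c "
from h import *
from cell import bot
o=bot.get_obs();st(o);print('F fix',FR.T@o['force'][:2])"
```

```text
t 11.15 fix tcp [0.0064 0.0434 0.0726] toolx/y ang rel fix [ 8.994e+01 -6.000e-02] F [ 5.04  1.99 -5.29] grip 29.998583793640137 open 23.92520127890745
[0.211 0.396 1.971 0.    0.774 0.038] tool z [ 4.e-04  2.e-04 -1.e+00]
F fix [5.31141648 1.08996906]
```

{"name": "arm_command", "arguments": {"moves": [{"tx": 0.0, "ty": 0.0, "tz": 0.015, "spin": 0.0}, {"tx": 0.0, "ty": 0.0, "tz": 0.03, "spin": 0.0}, {"tx": 0.0, "ty": 0.0, "tz": 0.045, "spin": 0.0}, {"tx": 0.0, "ty": 0.0, "tz": 0.056, "spin": 0.0}, {"tx": 0.0, "ty": 0.0, "tz": 0.058, "spin": 0.0}, {"tx": 0.0, "ty": 0.0, "tz": 0.058, "spin": 0.0}]}}

```text
clock: 11.9
tcp_pos: [0.5114, 0.1109, 0.0617]
eef_rot: [2.022, 2.404, 0.001]
force: [2.4, 0.7, 5.5]
opening: 0.261
grip_force: 30.0
```

```bash
python3 -c "
from h import *
from cell import bot
o=bot.get_obs();st(o);print('F fix',FR.T@o['force'][:2])"
```

```text
t 11.9 fix tcp [0.0065 0.0434 0.0617] toolx/y ang rel fix [ 8.995e+01 -5.000e-02] F [2.38 0.73 5.53] grip 30.000962018966675 open 23.974822494858042
[0.211 0.414 1.976 0.    0.751 0.038] tool z [ 6.e-04  2.e-04 -1.e+00]
F fix [2.47346862 0.31164953]
```

```bash
python3 -c "
from h import *
from cell import bot,optics
o=bot.get_obs()
c=wcam(optics.read_camera('wrist'),o);s=optics.read_camera('side')
a=c['pixels'][:,:,::-1];b=cv2.resize(s['pixels'][215:325,195:355,::-1],(640,440),interpolation=2)
d=np.zeros((520,800,3),np.uint8);d[:440,:500]=b[:,:500];d[:225,500:]=cv2.resize(a,(300,225))
cv2.imwrite('pics/w5.png',d)
"
```

```text
(no output)
```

View pics/w5.png

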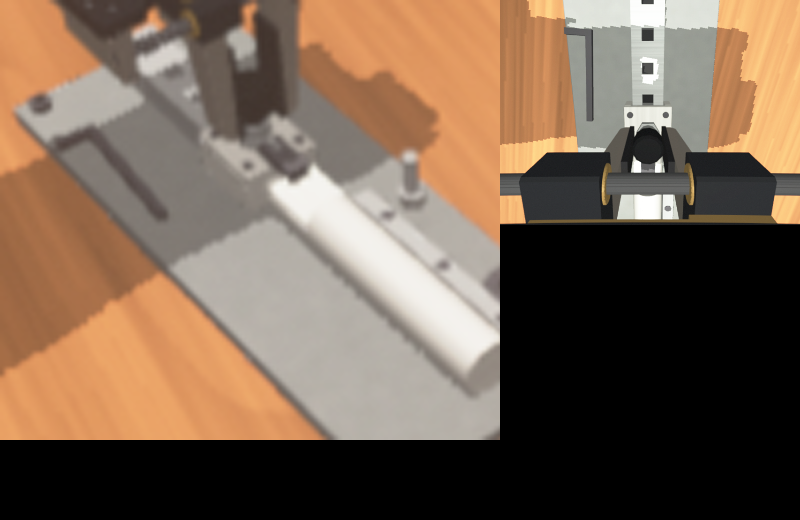

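The side crop shows the tongue over the flat near (295,170), the bar along the fence with its flat up, and the fingers on the knob. Four holes are now open behind the slide. I'm handing the job in.

```bash
python3 -c "
from cell import bot
print(bot.close_job())"
```

```text
the job is handed in; nothing more can be done
None
```

I handed the job in at about 12 s with the bar against the fence and its flat about 5° from up. The tongue is over the flat, the pin measures fully home in the next hole, and the gripper is still holding the knob; the hand-in returned no verdict.

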